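# Take the sterile cup out with the tongs

### The arm

A 6-joint arm with a two-finger parallel gripper is mounted at the origin on the work surface. World frame = base frame: x ahead of the robot, y to its left, z up, the work surface at z = 0. Lengths are in m, angles in rad, forces in N, time in s.
With the tool pointing down it reaches from about 0.25 to 0.775 m from the base axis. Payload 4 kg.
Tool frame: the origin (TCP) lies midway between the tips of the shut fingers; the grasp point (between the pads) lies 19 mm behind it; y points along the fingers, x is the direction in which the jaws open and shut, and the axes are right-handed (so a half turn about y gives the same grasp; the last joint's range is limited). The gripper opens to 94 mm and grips with 3 to 60 N. Pads are 16 mm wide; open, the fingers measure 119 mm over their backs; the gripper's body (75 mm by 177 mm) begins 78 mm behind the grasp point.
Start: joints at [-1.224, 0.087, 1.371, -0, 1.684, -0.103], TCP at [0.239, -0.495, 0.206] pointing down, gripper open.
Joint ranges: [-3.1, 3.1], [-0.76, 2.03], [0.27, 2.55], [-1.08, 4.22], [0.17, 2.65], [-2.57, 2.57]. Speed limits (rad/s): [2.79, 2.79, 3.14, 3.14, 3.14, 3.14].

### API

Orientations are given as [roll, pitch, yaw] about the fixed x, y, z axes, in that order (R = Rz(yaw) Ry(pitch) Rx(roll)).
In Python, from bench import robot gives the robot as it stands.
- The arm moves only by the shell command python3 -m creep 'ROWS'. ROWS is JSON, a list of rows, each a list of 7 numbers: the shift along the tool's x, y, z in mm, then the turn, a rotation vector about the tool's x, y, z in degrees, then the closure in counts, from 0 (fully open) to 255 (shut). A call has 1 to 5 rows; each row is the pose to reach, as a shift and turn from the pose commanded when the call began, along the tool's axes at that moment; what a row does not reach only later rows make up. A row lasts 1/8 s, in which the tool goes at most 62.5 mm and 10.7 degrees, less where a joint would pass 70% of its speed; a pose out of reach is approached as far as the arm can. A call with a gripper value outside its range is refused whole. The fingers move at their own pace and stop on an object; the grip force is fixed at half the most. Time passes only in rows, so rows that repeat a pose let the fingers close. It gives the time, the measured TCP pose, the force and the opening at its end, in the units of the state.
- robot.get_obs(): the state, without advancing time (a new reading comes with each control period).
- robot.snapshot(name): name is "scene" or "top" or "wrist"; returns a dict with "color" (400x640x3 uint8, blue, green, red), "fx", "fy", "cx", "cy" (pixels), "k1" (the pictures are not rectified: a ray, as slopes to the right and down, at radius r is drawn at 1 + k1 r^2 times it, then the intrinsics apply), "world_from_camera" (4x4, takes a point from camera to world coordinates); the wrist camera has in their place "mount" (4x4, takes a point from camera to tool coordinates, whose origin is the TCP and whose axes are the tool frame's). Camera axes: x right, y down, z forward; pixel columns grow to the right and rows downward; lengths in m; the calibration is good to about 2 mm. A picture is of the moment at which its call begins: read the wrist's pose just before it. There is no depth.
- robot.close_job(): hands the job in, once; it reports no verdict.
Trained networks look in the newest picture that a camera, given by its name, has taken for a name from the list of things; names that differ only in an ending like _2 or _b are one class to them, and where a whole thing is asked for, a point or a joint stands for the part that bears it (a point fixed in the world has none). Each returns a list of dicts, best first, with "p" (0 to 1); they miss things now and then, are a little off and sometimes report something else, mostly with a low value. They report only what shows in the picture. A call takes as long as a camera call. They do not tell look-alikes from the thing itself.
- robot.spot_in(name, camera): "point" ([x, y, z] in m, in world coordinates, good to about 4 mm: the middle of the surface that is visible of it).
- robot.landmark_of(name, camera): "point" ([x, y, z] in m, in world coordinates, good to about 4 mm: a listed point, or the origin of a listed thing).
The state is a dict: "time": time; "joint_positions": joint angles; "qvel": joint speeds; "joint_torque": joint torques, N m; "tool_pos": TCP position; "ee_rot": TCP orientation; "wrist_force": force on the tool from outside, world axes, zero at the start; "wrist_torque": the same for the moment, N m; "width": finger opening in m.
Only numpy, scipy, OpenCV 4.12 (cv2) and the standard library are available. Lean on these libraries where they do the work, as an engineer would, in place of code of your own. Each camera call takes 0.05 s, during which the arm holds its last target.

### The job

The little steel cup on the dark plate is sterile and must not be touched by the robot itself. Lift the lilac dust cover off it by its knob, set the cover level and centred on the narrow raised cover stand and let go of it; then take the spring tongs from their rest, close their red tips on the cup and lift it upright about 10 cm straight above the plate, without disturbing the bottles and the nail buffer. Finish while still holding: the gripper keeps the tongs squeezed and the cup stays up in their tips.

Things in the scene. Friction and masses are not known exactly. Their poses are not given: they have to be found in the camera images.
- cover_knob (a point): Grip point on the black knob (upright cylinder, 20 mm across, 32 tall) of the lilac dust cover: 22 mm above the cover's flat top, 10 mm below the knob's top. z up. The cover is an upside-down pot, 76 mm across at the rim, 68 at the top, 56 high without the knob, walls and roof 4 mm, about 70 g. It starts on the plate over the cup.
- cover_roof (a point): Centre of the underside of the cover's roof (inside), 26 mm below cover_knob and 52 mm above the cover's rim. When the cover sits on its stand this point touches stand_top.
- cover: The lilac dust cover as a whole; origin at the centre of its open rim, z up to the knob, 78 mm below cover_knob.
- stand_top (a point): Top centre of the fixed cover stand: a steel foot (64 mm disc), thin stem and small black round rubber top 30 mm across, 55 mm above the table. The cover's roof rests on it, the rim hanging 3 mm above the table around the stem and foot.
- plate_top (a point): Centre of the top face of the fixed dark steel plate, a disc 110 mm across and 20 mm high; the cup stands near its centre.
- cup_center (a point): Centre, half-way up, of the small steel cup: open-topped cylinder 30 mm in diameter, 32 mm tall, z is its upright axis, about 45 g. Hidden below the cover at first, within about 10 mm of the plate's centre.
- cup: The steel cup as a whole; origin at the centre of its underside, 16 mm below cup_center.
- tongs_grip (a point): Grip point half-way between the tongs' two black handle pads (40 mm long, 22 tall), at their mid-height; x points to the tips, y across (squeezing line), z up. Width over the pads: 57 mm relaxed, 38 mm with the tips on a 30 mm item. Spring: 0.7 N per mm of width; about half of any force beyond it goes into the item. At 50 mm they can be carried, tips still 55 mm apart. Starts 53 mm above the table.
- tongs_tips (a point): Point half-way between the red tip pads of the tongs: 93 mm ahead (+x) of tongs_grip and 31 mm below it. Tip pads 22 mm long, 22 mm tall, 6 mm thick; relaxed, their inner faces are about 68 mm apart (81 mm overall), closing symmetrically when squeezed.
- tongs: Steel spring tongs, 206 mm long, about 90 g, balanced at tongs_grip, lying level on their rest; origin at the back hinge, at the blades' underside, 100 mm behind tongs_grip and 8 mm below it; x to the tips.
- tongs_left: Left (+y) arm of the tongs, turning on the back hinge.
- tongs_right: Right (-y) arm of the tongs, turning on the back hinge.
- rest: Fixed tongs rest: pink base 150 x 130 x 6 mm and two steel cross bars, tops 45 mm above the table, 65 mm behind and 42 mm ahead of its origin, with end posts to 51 mm high (35 mm and 55 mm to each side). Origin on the table below tongs_grip (within 5 mm), x as the tongs. Free room for fingers between the bars.
- buffer: Pink nail buffer block, 90 x 26 x 26 mm, bystander; origin at the underside.
- polish: Red nail-polish bottle, 28 mm across, 62 mm tall, bystander; origin at the underside.
- remover: Pale remover jar with black cap, 56 mm across, 115 mm tall, bystander; origin at the underside.
- spray: Pale blue bottle with white cap, 36 mm across, 115 mm tall, bystander; origin at the underside.
There are look-alikes about, which are no part of the job. What is shaped like the cover but orange or yellow is not meant.

How it is judged:
By the outcome, as a careful person would: the job done as asked, in the order asked, and still so for the second after the job is handed in, while the arm keeps its last pose, push and grip.
It also fails if it takes over 64 s, if anything falls off the work surface, if the arm or the gripper's body presses on something with over 40 N, if the wrist force passes 120 N, or if a joint passes its speed limit or range.

## Working session

There is one attempt and no reset: what is moved stays moved. The work goes in short steps, Python scripts to look and compute and a shell command to move; the robot and the scene stay as the last step left them, time stands still between calls to the robot, and variables do not carry over. Pictures are saved under pics/ and viewed, and the job is handed in when it is done.

```bash
ls; mkdir -p pics
cat > h.py <<'E'
import numpy as np, cv2
from bench import robot
from scipy.spatial.transform import Rotation as R
def snap(name,fn=None):
    o=robot.get_obs()
    s=robot.snapshot(name)
    if 'world_from_camera' in s: T=np.array(s['world_from_camera'])
    else:
        W=np.eye(4);W[:3,:3]=R.from_euler('xyz',o['ee_rot']).as_matrix();W[:3,3]=o['tool_pos'];T=W@np.array(s['mount'])
    s['T']=T
    if fn: cv2.imwrite('pics/'+fn,s['color'])
    return s
def ray(s,u,v):
    K=np.array([[s['fx'],0,s['cx']],[0,s['fy'],s['cy']],[0,0,1.]])
    p=cv2.undistortPoints(np.array([[[u,v]]],float),K,np.array([s['k1'],0,0,0.]))[0,0]
    d=s['T'][:3,:3]@np.array([p[0],p[1],1]);return s['T'][:3,3],d
def atz(s,u,v,z):
    c,d=ray(s,u,v);return c+d*(z-c[2])/d[2]
def proj(s,P):
    p=np.linalg.inv(s['T'])@np.append(P,1);x,y=p[:2]/p[2];r2=x*x+y*y
    return s['fx']*x*(1+s['k1']*r2)+s['cx'],s['fy']*y*(1+s['k1']*r2)+s['cy']
E
python3 - <<'E'
from h import *
np.set_printoptions(precision=4,suppress=True)
for c in ['scene','top','wrist']:
    s=snap(c,c+'0.png')
    print(c,s['T'][:3,3],s['T'][:3,2],s['fx'],s['k1'])
    for n in ['cover_knob','stand_top','plate_top','tongs_grip','tongs_tips','tongs','rest','buffer','polish','remover','spray']:
        print(n,[(np.round(d['point'],3).tolist(),round(d['p'],2)) for d in robot.landmark_of(n,c)][:4])
print(robot.get_obs())
E
```

```text
pics
scene [1.5924 0.3004 0.8693] [-0.7852 -0.1619 -0.5977] 451.2417181948788 -0.09098300376905269
cover_knob [([0.471, 0.492, 0.081], 0.89)]
stand_top [([0.436, 0.127, 0.001], 0.72), ([0.586, 0.034, 0.058], 0.6)]
plate_top [([0.514, 0.329, 0.018], 0.54)]
tongs_grip [([0.462, -0.282, 0.05], 0.66)]
tongs_tips [([0.464, -0.281, 0.049], 0.53), ([0.514, 0.329, 0.014], 0.38)]
tongs [([0.37, -0.248, 0.046], 0.94)]
rest [([0.469, -0.281, 0.002], 0.61)]
buffer [([0.436, 0.127, 0.002], 0.6)]
polish [([0.706, 0.169, 0.003], 0.65)]
remover [([0.765, -0.119, 0.0], 0.72)]
spray [([0.722, 0.241, -0.002], 0.71), ([0.517, 0.333, 0.018], 0.32)]
top [0.5019 0.0886 1.0954] [ 0.0792  0.0137 -0.9968] 380.679259224046 0.005367109883479107
cover_knob [([0.518, 0.327, 0.098], 0.74), ([0.694, 0.361, 0.075], 0.68), ([0.474, 0.494, 0.084], 0.62)]
stand_top [([0.586, 0.032, 0.057], 0.89)]
plate_top [([0.514, 0.325, 0.017], 0.84), ([0.769, -0.114, 0.003], 0.44)]
tongs_grip [([0.463, -0.28, 0.056], 0.78)]
tongs_tips [([0.545, -0.313, 0.019], 0.8), ([0.463, -0.284, 0.054], 0.75)]
tongs [([0.369, -0.248, 0.049], 0.
[... 327 characters left out ...]
rist [ 0.3032 -0.4646  0.3851] [-0.2214 -0.1068 -0.9693] 323.08095224817816 -0.04888651760443656
cover_knob []
stand_top []
plate_top []
tongs_grip []
tongs_tips []
tongs []
rest []
buffer []
polish []
remover []
spray []
{'time': 1.8, 'joint_positions': array([-1.2241,  0.0872,  1.3707,  0.    ,  1.6836, -0.1031]), 'qvel': array([ 0.0005, -0.0005, -0.0006, -0.0016, -0.0016, -0.001 ]), 'joint_torque': array([  0.0001, -34.0027, -30.2592,   0.0719,   0.0237,   0.    ]), 'tool_pos': array([ 0.2391, -0.4953,  0.2055]), 'ee_rot': array([-1.5708, -0.0001, -1.121 ]), 'wrist_force': array([ 0.8363,  0.3587, -0.2862]), 'wrist_torque': array([ 0.0233, -0.0129,  0.0195]), 'width': 0.09369211789822704}
```

View images.

View pics/scene0.png

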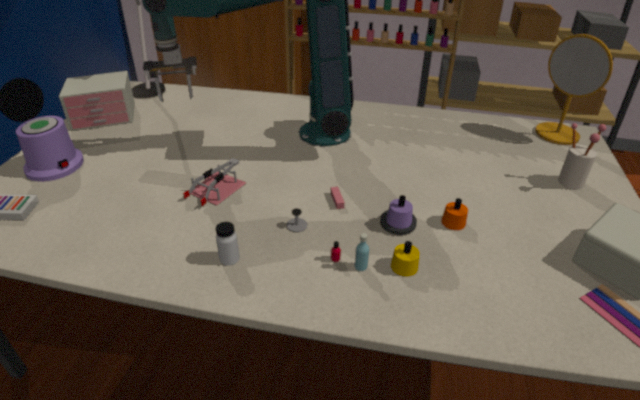

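View pics/top0.png

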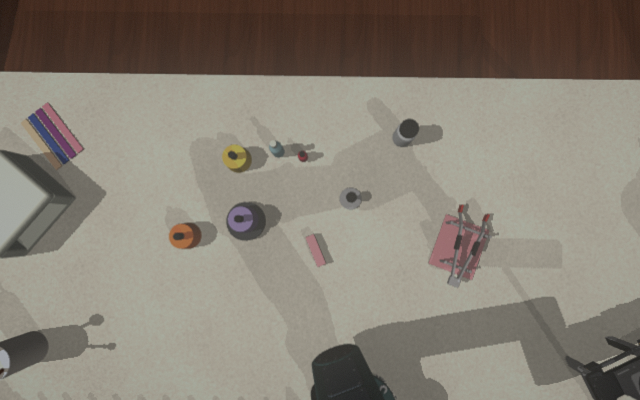

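View pics/wrist0.png

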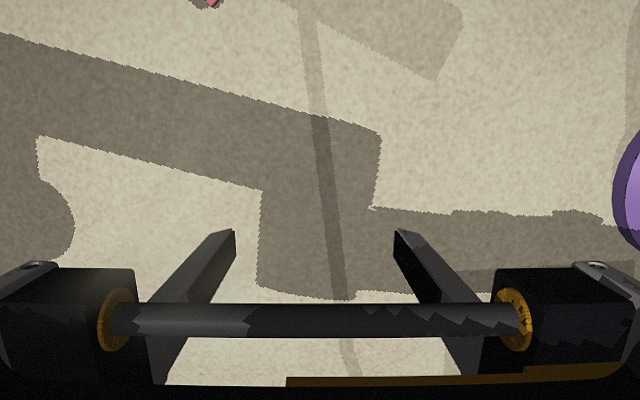

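Run:
```python
import cv2,numpy as np
t=cv2.imread('pics/top0.png');s=cv2.imread('pics/scene0.png')
a=cv2.resize(t[130:270,160:300],(395,395),interpolation=cv2.INTER_CUBIC)
b=cv2.resize(s[180:290,370:480],(395,395),interpolation=cv2.INTER_CUBIC)
cv2.imwrite('pics/crop1.png',np.hstack([a,b]))
a=cv2.resize(t[190:300,410:520],(395,395),interpolation=cv2.INTER_CUBIC)
b=cv2.resize(s[150:240,180:320],(395*140//110,395*90//110),interpolation=cv2.INTER_CUBIC)
b=cv2.resize(s[150:240,180:320],(400,257),interpolation=cv2.INTER_CUBIC); b=np.vstack([b,np.zeros((138,400,3),np.uint8)])
cv2.imwrite('pics/crop2.png',np.hstack([a,b]))
```

```text
(no output)
```

View pics/crop1.png

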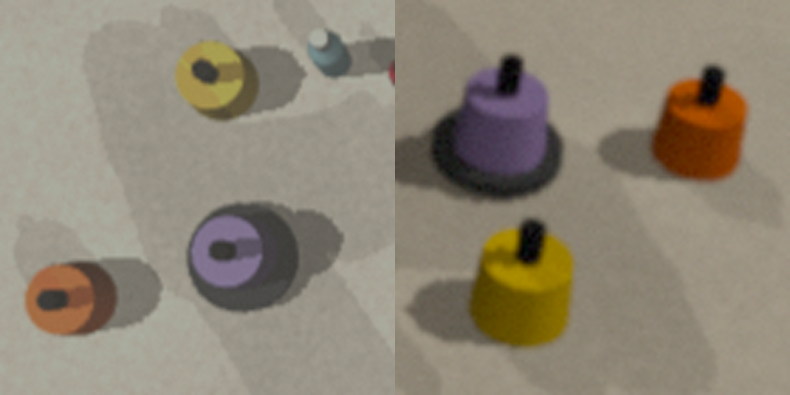

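View pics/crop2.png

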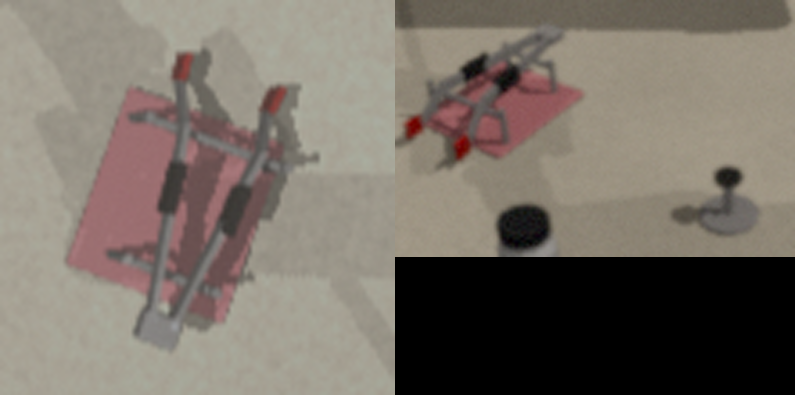

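Run:
```python
from h import *
np.set_printoptions(precision=4,suppress=True)
# reuse saved intrinsics
s=snap('top','top1.png')
im=s['color'];hsv=cv2.cvtColor(im,cv2.COLOR_BGR2HSV)
print('roof c',atz(s,160+228/2.82,130+252/2.82,.076),'knobtop',atz(s,160+213.5/2.82,130+250/2.82,.108))
print('plate edge fit', atz(s,160+244/2.82,130+257/2.82,.02))
print('plate proj',proj(s,[.514,.327,.02]), 'stand proj', proj(s,[.586,.033,.055]))
g=cv2.cvtColor(im,cv2.COLOR_BGR2GRAY)
c=cv2.resize(im[170:225,325:380],(550,550),interpolation=cv2.INTER_CUBIC);cv2.imwrite('pics/st.png',c)
m=(g[185:212,340:365]<60);ys,xs=np.nonzero(m);print('dark',xs.mean()+340,ys.mean()+185,m.sum())
print('stand',atz(s,xs.mean()+340,ys.mean()+185,.055))
m=((hsv[...,0]>120)&(hsv[...,0]<145)&(hsv[...,1]>50)&(hsv[...,2]>90));n,l,st,ce=cv2.connectedComponentsWithStats(m.astype(np.uint8));print([(st[i],ce[i]) for i in range(1,n) if st[i][4]>100])
q=[(d['point'],d['p']) for d in robot.landmark_of('cover','top')];print(q)
```

```text
roof c [0.5183 0.325  0.076 ] knobtop [0.5193 0.331  0.108 ]
plate edge fit [0.5145 0.3217 0.02  ]
plate proj (np.float64(244.66589353393493), np.float64(221.26602625802005)) stand proj (np.float64(349.8115196394779), np.float64(196.88490296763487))
dark nan nan 0
stand [nan nan nan]
[(array([229, 208,  20,  20, 107], dtype=int32), array([236.2523, 214.6636]))]
[([0.6929, 0.3569, -0.0007], 0.97), ([0.4708, 0.492, 0.0033], 0.69), ([0.5204, 0.3291, 0.0203], 0.61), ([0.3678, -0.2565, 0.0381], 0.55)]<stdin>:11: RuntimeWarning: Mean of empty slice.
  ret = ret.dtype.type(ret / rcount)
<stdin>:12: RuntimeWarning: Mean of empty slice.
```

View pics/st.png

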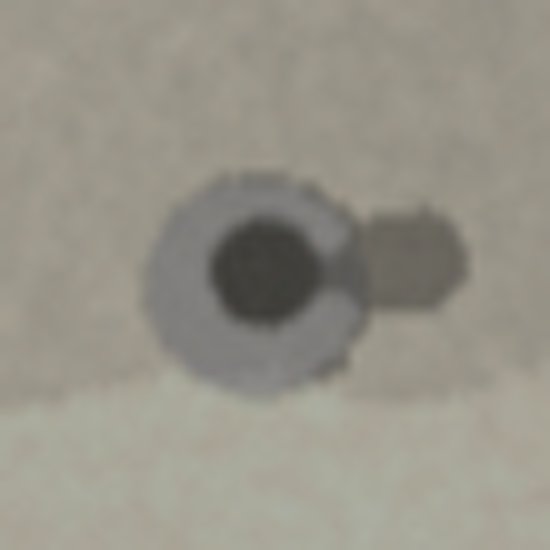

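```bash
cat >> h.py <<'E'
def delta(P):
    o=robot.get_obs();M=R.from_euler('xyz',o['ee_rot']).as_matrix()
    return np.round(1000*M.T@(np.array(P)-o['tool_pos']),1)
E
python3 - <<'E'
from h import *
print(delta([.519,.328,.206]))
E
```

```text
[-6.197e+02 -6.000e-01  6.100e+02]
```

```bash
python3 -m creep '[[-44,0,43,0,0,0,0],[-88,0,86,0,0,0,0],[-132,0,129,0,0,0,0],[-176,0,172,0,0,0,0],[-220,0,216,0,0,0,0]]'; python3 -m creep '[[-44,0,43,0,0,0,0],[-88,0,86,0,0,0,0],[-132,0,129,0,0,0,0],[-176,0,172,0,0,0,0],[-220,0,216,0,0,0,0]]'
python3 - <<'E'
from h import *
o=robot.get_obs();print(o['joint_positions'],o['time'],delta([.519,.328,.206]))
E
```

```text
time: 2.52
tool_pos: [0.3383, -0.2015, 0.2057]
ee_rot: [-1.57, -0.001, -1.122]
wrist_force: [0.5, 0.8, 0.6]
width: 0.0934
time: 3.15
tool_pos: [0.4372, 0.0908, 0.2059]
ee_rot: [-1.57, -0.001, -1.121]
wrist_force: [0.6, 0.1, 0.4]
width: 0.0942
[ 7.80815571e-02 -1.47110335e-01  1.59806717e+00 -4.48815459e-04
  1.68912628e+00  1.19878691e+00] 3.15 [-1.780e+02 -1.000e-01  1.768e+02]
```

```bash
python3 -m creep '[[-44,0,43,0,0,0,0],[-88,0,86,0,0,0,0],[-130,0,129,0,0,0,0],[-130,0,129,0,0,0,0]]'
python3 - <<'E'
from h import *
np.set_printoptions(precision=4,suppress=True)
s=snap('wrist','w1.png')
for n in ['cover_knob','plate_top']:
  print(n,[(d['point'],d['p']) for d in robot.landmark_of(n,'wrist')])
for P in ([.519,.328,.108],[.519,.328,.076],[.517,.328,.02]): print(proj(s,P))
E
```

```text
time: 3.65
tool_pos: [0.4965, 0.2651, 0.2036]
ee_rot: [-1.573, 0.001, -1.116]
wrist_force: [0.6, -0.4, -0.1]
width: 0.0936
cover_knob [([0.5202, 0.3288, 0.0974], 0.88), ([0.4727, 0.4953, 0.0792], 0.77)]
plate_top []
(np.float64(258.9062336299121), np.float64(147.50213437070832))
(np.float64(264.572743548145), np.float64(144.53934209398076))
(np.float64(271.38978033165426), np.float64(142.23169675604063))
```

View pics/w1.png

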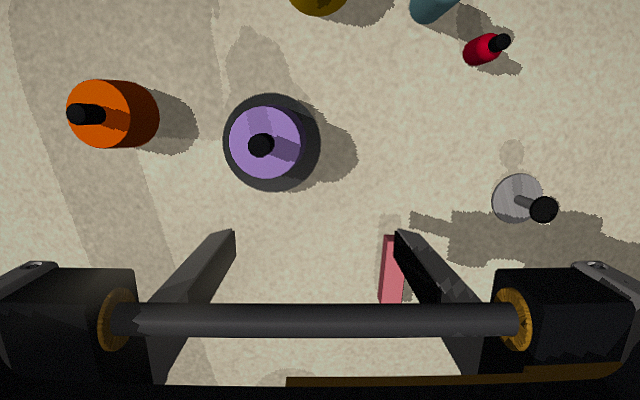

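The lilac cover sits on the dark plate, with its knob top at (261,145). The orange look-alike is at left (112,113), and the stand top is at (543,209).

Run:
```python
from h import *
np.set_printoptions(precision=4,suppress=True)
s=snap('wrist');im=s['color'];hsv=cv2.cvtColor(im,cv2.COLOR_BGR2HSV);g=im.max(2)
def blob(m,x0,y0):
    n,l,st,ce=cv2.connectedComponentsWithStats(m.astype(np.uint8));i=l[y0,x0];return st[i],ce[i]
st,ce=blob(g<45,261,145);print(st,ce,'knob',atz(s,*ce,.108))
m=((hsv[...,0]>118)&(hsv[...,0]<150)&(hsv[...,1]>60)&(hsv[...,2]>60));n,l,stt,cc=cv2.connectedComponentsWithStats(m.astype(np.uint8));i=1+np.argmax(stt[1:,4])
hull=cv2.convexHull(np.argwhere(l==i)[:,::-1].astype(np.int32));(c,ax,an)=cv2.fitEllipse(hull);print('roof',stt[i],c,ax,atz(s,*c,.076))
st,ce=blob(g<45,543,209);print(st,ce,'stand',atz(s,*ce,.055))
o=robot.get_obs();print(o['tool_pos'],o['joint_positions'])
t=snap('top');print('stand top cam',atz(t,351.0,196.7,.055))
k=atz(s,*blob(g<45,261,145)[1],.108);print(delta([.519,.328,.16]))
```

```text
[244 132  27  23 485] [256.4969 142.5897] knob [0.522  0.3276 0.108 ]
roof [ 225  103   72   74 3597] (260.4812316894531, 140.24755859375) (70.69795227050781, 74.03689575195312) [0.5212 0.3292 0.076 ]
[525 193  29  27 612] [539.3154 206.1601] stand [0.5859 0.0327 0.055 ]
[0.4964 0.2608 0.2058] [ 0.3829  0.1109  1.3443 -0.0006  1.6862  1.5051]
stand top cam [0.5866 0.0298 0.055 ]
[-51.   46.1  49.5]
```

```bash
python3 -m creep '[[-25,0,25,0,0,0,0],[-49,0,50,0,0,0,0],[-49,30,50,0,0,0,0],[-49,30,50,0,0,0,0],[-49,30,50,0,0,0,0]]'
python3 - <<'E'
from h import *
np.set_printoptions(precision=4,suppress=True)
s=snap('wrist','w2.png');im=s['color'];hsv=cv2.cvtColor(im,cv2.COLOR_BGR2HSV);g=im.max(2)
print(proj(s,[.521,.328,.108]),delta([.521,.328,.082]))
print(proj(s,robot.get_obs()['tool_pos']))
E
```

```text
time: 4.53
tool_pos: [0.5205, 0.3268, 0.1767]
ee_rot: [-1.569, -0.0, -1.123]
wrist_force: [-0.1, 0.4, -0.1]
width: 0.0941
(np.float64(312.87930880155614), np.float64(209.9164604550344)) [-0.8 95.3  0.3]
(np.float64(313.7468318629552), np.float64(242.5785594331194))
```

View pics/w2.png

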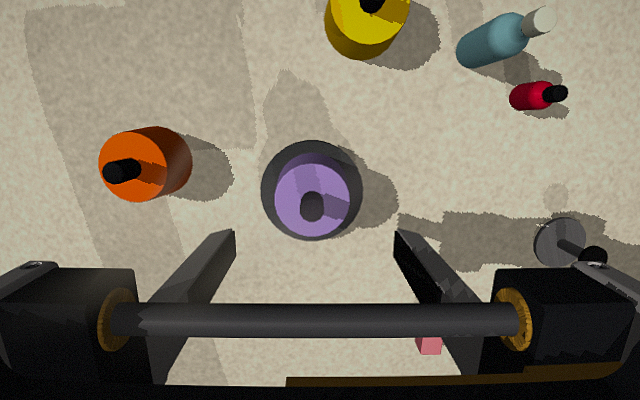

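```bash
python3 -m creep '[[0,40,0,0,0,0,0],[0,75,0,0,0,0,0],[0,94,0,0,0,0,0],[0,94,0,0,0,0,0],[0,94,0,0,0,0,0]]'; python3 -m creep '[[0,0,0,0,0,0,255],[0,0,0,0,0,0,255],[0,0,0,0,0,0,255],[0,0,0,0,0,0,255],[0,0,0,0,0,0,255]]'
```

```text
time: 5.2
tool_pos: [0.5214, 0.3282, 0.0836]
ee_rot: [-1.567, -0.0, -1.121]
wrist_force: [-0.0, -0.4, 0.2]
width: 0.0937
time: 5.82
tool_pos: [0.5202, 0.3277, 0.0814]
ee_rot: [-1.571, -0.0, -1.121]
wrist_force: [0.7, -0.3, 0.1]
width: 0.0475
```

```bash
python3 -m creep '[[0,0,0,0,0,0,255],[0,0,0,0,0,0,255],[0,0,0,0,0,0,255],[0,0,0,0,0,0,255],[0,0,0,0,0,0,255]]'
python3 - <<'E'
from h import *
s=snap('wrist','w3.png')
E
```

```text
time: 6.45
tool_pos: [0.5201, 0.3277, 0.0813]
ee_rot: [-1.571, -0.0, -1.121]
wrist_force: [-0.9, -0.4, -1.2]
width: 0.0194
```

View pics/w3.png

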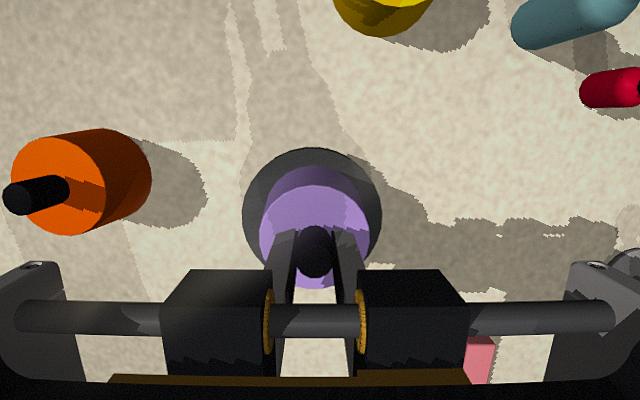

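```bash
python3 -m creep '[[0,-8,0,0,0,0,255],[0,-30,0,0,0,0,255],[0,-65,0,0,0,0,255],[0,-100,0,0,0,0,255],[0,-110,0,0,0,0,255]]'; python3 -m creep '[[0,0,0,0,0,0,255],[0,0,0,0,0,0,255]]';python3 - <<'E'
from h import *
np.set_printoptions(precision=4,suppress=True)
s=snap('wrist','w4.png')
o=robot.get_obs();M=R.from_euler('xyz',o['ee_rot']).as_matrix()
for dz in (-4,0,4):
  c=o['tool_pos']+M@np.array([0,-.029,dz/1000.]);print(dz,[np.round(proj(s,c+M@np.array([x,0,z])),1) for x,z in ((0,0),(-.01,0),(.01,0),(0,.01),(0,-.01))])
t=snap('top','t4.png')
E
```

```text
time: 7.12
tool_pos: [0.5216, 0.3284, 0.1953]
ee_rot: [-1.564, 0.0, -1.121]
wrist_force: [0.6, -0.3, -0.2]
width: 0.0194
time: 7.38
tool_pos: [0.5194, 0.3273, 0.1893]
ee_rot: [-1.574, -0.0, -1.121]
wrist_force: [-0.1, -1.0, -1.2]
width: 0.0194
-4 [array([313.9, 271.1]), array([294.3, 271.1]), array([333.5, 271. ]), array([313.9, 252.9]), array([313.9, 288.6])]
0 [array([313.9, 263.9]), array([294.2, 263.9]), array([333.6, 263.9]), array([313.9, 245.5]), array([313.9, 281.7])]
4 [array([313.9, 256.6]), array([294.1, 256.6]), array([333.7, 256.6]), array([313.9, 237.9]), array([313.9, 274.6])]
```

Run:
```python
import cv2,numpy as np
a=cv2.imread('pics/w4.png')[100:300,200:440];a=cv2.resize(a,None,fx=2,fy=2)
b=cv2.imread('pics/t4.png')[170:290,190:280];b=cv2.resize(b,(300,400))
cv2.imwrite('pics/c4.png',np.hstack([a,b]))
```

```text
(no output)
```

View pics/c4.png

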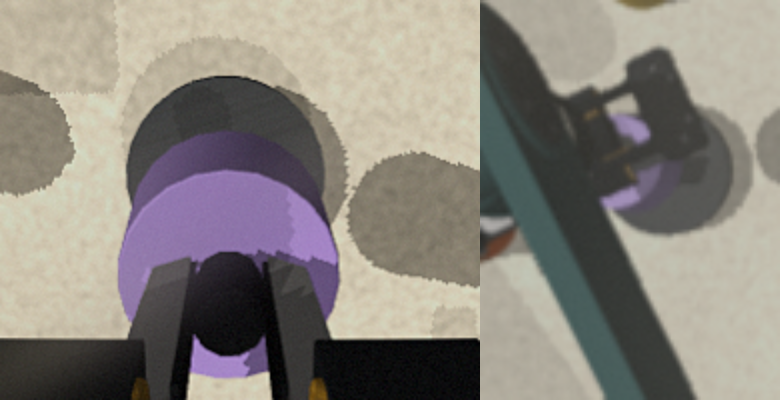

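Run:
```python
from h import *
np.set_printoptions(precision=1,suppress=True)
s=snap('wrist','w5.png')
o=robot.get_obs();M=R.from_euler('xyz',o['ee_rot']).as_matrix()
def circ(y,dz,r,dx=0):
  a=np.linspace(0,2*np.pi,90);p=np.array([proj(s,o['tool_pos']+M@np.array([dx+r*np.cos(t),y,dz+r*np.sin(t)])) for t in a])
  return p
for y in (.003,.0053,):
 for dz in (0,.002,.004):
  p=circ(y,dz,.034);k=circ(y-.032,dz,.01);print(y,dz,p.min(0),p.max(0),'knob',k.min(0),k.max(0))
im=s['color'].copy()
for dz,c in ((0,(0,255,0)),(.003,(0,0,255))):
  for y,r in ((.0053,.034),(-.0267,.01)): cv2.polylines(im,[np.int32(circ(y,dz,r)*4)],True,c,1,cv2.LINE_AA,2)
cv2.imwrite('pics/ov5.png',cv2.resize(im[150:320,200:440],None,fx=3,fy=3,interpolation=cv2.INTER_CUBIC))
print(o['ee_rot'])
```

```text
0.003 0 [257.4 185.4] [370.5 291.5] knob [294.1 245.5] [333.7 281.8]
0.003 0.002 [257.3 182. ] [370.6 288.7] knob [294.1 241.8] [333.7 278.3]
0.003 0.004 [257.1 178.6] [370.7 285.8] knob [294. 238.] [333.8 274.8]
0.0053 0 [258.1 184.6] [369.8 289.6] knob [294.4 243.8] [333.4 279.7]
0.0053 0.002 [257.9 181.3] [370.  286.8] knob [294.4 240.1] [333.5 276.2]
0.0053 0.004 [257.8 177.9] [370.1 284. ] knob [294.3 236.4] [333.5 272.7]
[-1.6 -0.  -1.1]
```

View pics/ov5.png

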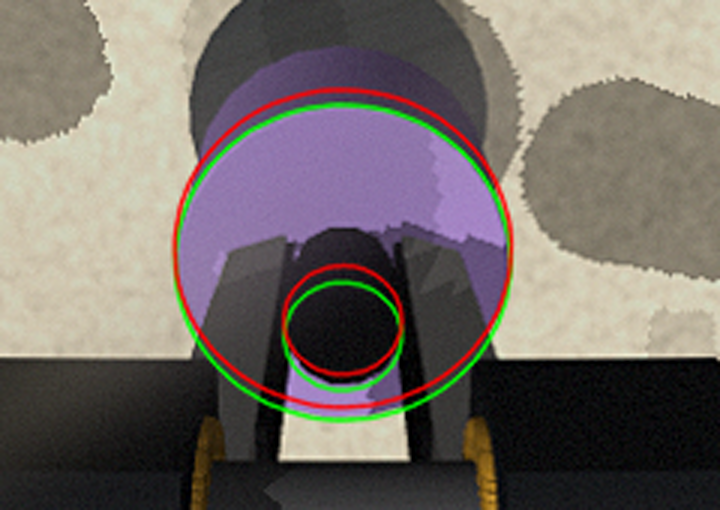

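Run:
```python
from h import *
print(delta([.5855,.031,.16]))
```

```text
[295.6  29.8 -69.4]
```

```bash
python3 -m creep '[[50,0,-12,0,0,0,255],[100,0,-24,0,0,0,255],[150,0,-35,0,0,0,255],[200,0,-47,0,0,0,255],[240,0,-56,0,0,0,255]]'; python3 -m creep '[[36,0,-9,0,0,0,255],[50,0,-12,0,0,0,255],[56,0,-13,0,0,0,255],[56,0,-13,0,0,0,255]]'
python3 - <<'E'
from h import *
s=snap('wrist','w6.png')
print(delta([.5855,.031,.16]))
o=robot.get_obs();M=R.from_euler('xyz',o['ee_rot']).as_matrix()
print(o['tool_pos'],proj(s,[.586,.031,.055]),proj(s,[.586,.031,0]))
t=snap('top','t6.png')
E
```

```text
time: 8.15
tool_pos: [0.574, 0.0853, 0.1906]
ee_rot: [-1.572, 0.0, -1.122]
wrist_force: [-0.5, 0.1, -0.0]
width: 0.0195
time: 8.65
tool_pos: [0.5867, 0.032, 0.1913]
ee_rot: [-1.571, 0.001, -1.12]
wrist_force: [-0.7, 0.6, 0.0]
width: 0.0194
[ 0.8 31.4 -1.6]
[0.58665398 0.03237453 0.19136072] (np.float64(314.73554793814793), np.float64(193.41363282956894)) (np.float64(314.68383299608684), np.float64(182.93024352980754))
```

View pics/w6.png

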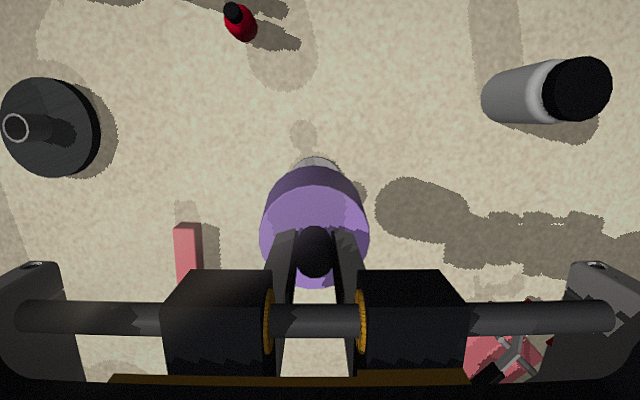

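Run:
```python
from h import *
s=snap('wrist')
im=s['color'].copy()
a=np.linspace(0,2*np.pi,90)
for c,z,col in (((.586,.031),.005,(0,255,0)),((.586,.031),.0,(0,0,255))):
  p=np.array([proj(s,[c[0]+.032*np.cos(t),c[1]+.032*np.sin(t),z]) for t in a]);cv2.polylines(im,[np.int32(p*4)],True,col,1,cv2.LINE_AA,2)
cv2.imwrite('pics/ov6.png',cv2.resize(im[130:260,230:400],None,fx=4,fy=4,interpolation=cv2.INTER_CUBIC))
for w in [0]:
  print(delta([.5855,.031,.16]),robot.get_obs()['ee_rot'])
st=snap('scene','s6.png')
cv2.imwrite('pics/s6c.png',cv2.resize(st['color'][160:260,250:350],(600,600),interpolation=cv2.INTER_CUBIC))
# cup at rim top
u=cv2.cvtColor(im,cv2.COLOR_BGR2GRAY)
cv2.imwrite('pics/cup6.png',cv2.resize(s['color'][70:190,0:130],None,fx=5,fy=5,interpolation=cv2.INTER_CUBIC)[:600])
```

```text
[ 0.8 31.5 -1.7] [-1.57065712e+00  2.79695572e-04 -1.11929429e+00]
```

View pics/ov6.png

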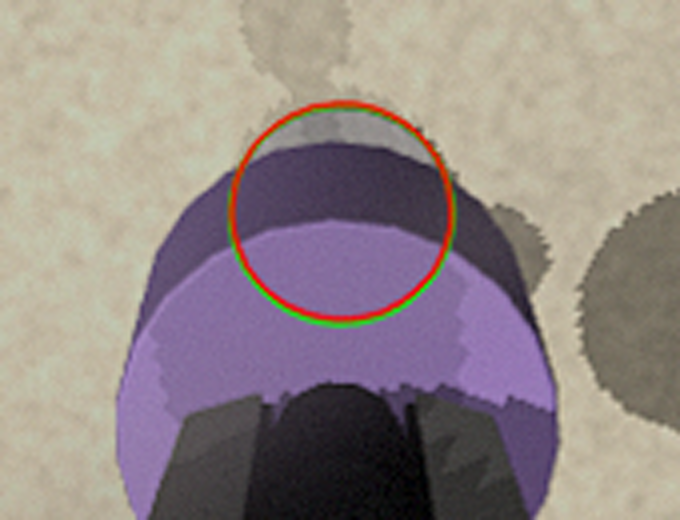

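View pics/s6c.png

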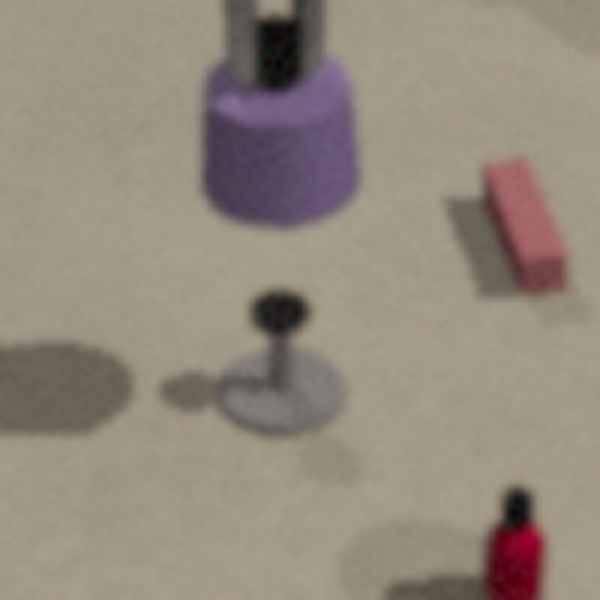

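View pics/cup6.png

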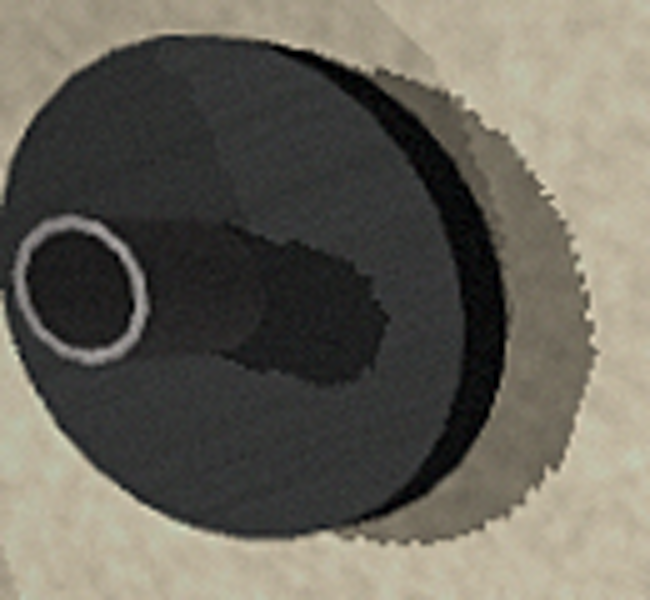

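```bash
python3 -m creep '[[1,40,-1,0,0,0,255],[1,80,-1,0,0,0,255],[1,105,-1,0,0,0,255],[1,120,-1,0,0,0,255],[1,120,-1,0,0,0,255]]'; python3 -m creep '[[0,2,0,0,0,0,255],[0,2,0,0,0,0,255],[0,4,0,0,0,0,255],[0,4,0,0,0,0,255]]'
```

```text
time: 9.48
tool_pos: [0.5857, 0.0303, 0.0705]
ee_rot: [-1.573, 0.001, -1.12]
wrist_force: [0.2, 0.6, -1.2]
width: 0.0192
time: 9.98
tool_pos: [0.5864, 0.0298, 0.0676]
ee_rot: [-1.571, -0.0, -1.121]
wrist_force: [-0.2, 0.1, -1.7]
width: 0.0195
```

```bash
python3 -m creep '[[-1,1,0,0,0,0,255],[-1,2,0,0,0,0,255],[-1,2,0,0,0,0,255]]'; python3 -m creep '[[0,1,0,0,0,0,255],[0,1,0,0,0,0,255]]'; python3 -m creep '[[0,1,0,0,0,0,255],[0,1,0,0,0,0,255]]'
```

```text
time: 10.35
tool_pos: [0.5858, 0.0308, 0.0653]
ee_rot: [-1.571, 0.0, -1.121]
wrist_force: [0.5, 0.6, -0.6]
width: 0.019
time: 10.6
tool_pos: [0.5858, 0.0308, 0.0643]
ee_rot: [-1.571, 0.0, -1.121]
wrist_force: [-0.6, 0.3, -0.6]
width: 0.0192
time: 10.85
tool_pos: [0.586, 0.0308, 0.0638]
ee_rot: [-1.57, -0.0, -1.121]
wrist_force: [-0.3, 0.1, 1.5]
width: 0.0195
```

```bash
python3 -m creep '[[0,0.5,0,0,0,0,255],[0,0.5,0,0,0,0,255]]'
python3 - <<'E'
from h import *
s=snap('wrist','w7.png')
im=s['color'].copy();a=np.linspace(0,2*np.pi,90)
for r,z,col in ((.034,.059,(0,255,0)),(.038,.003,(0,0,255))):
  p=np.array([proj(s,[.586+r*np.cos(t),.031+r*np.sin(t),z]) for t in a]);cv2.polylines(im,[np.int32(p*4)],True,col,1,cv2.LINE_AA,2)
im=cv2.resize(im[130:300,230:400],None,fx=3,fy=3,interpolation=cv2.INTER_CUBIC)
t=snap('scene')
b=cv2.resize(t['color'][190:245,270:325],(510,510),interpolation=cv2.INTER_CUBIC)[:,:280]
cv2.imwrite('pics/ov7.png',np.hstack([im,b]))
print(robot.get_obs()['wrist_force'])
E
```

```text
time: 11.1
tool_pos: [0.586, 0.0308, 0.0638]
ee_rot: [-1.57, -0.0, -1.121]
wrist_force: [-2.4, -0.7, 4.3]
width: 0.0194
[-2.65037398  1.10429953  5.70758494]
```

View pics/ov7.png

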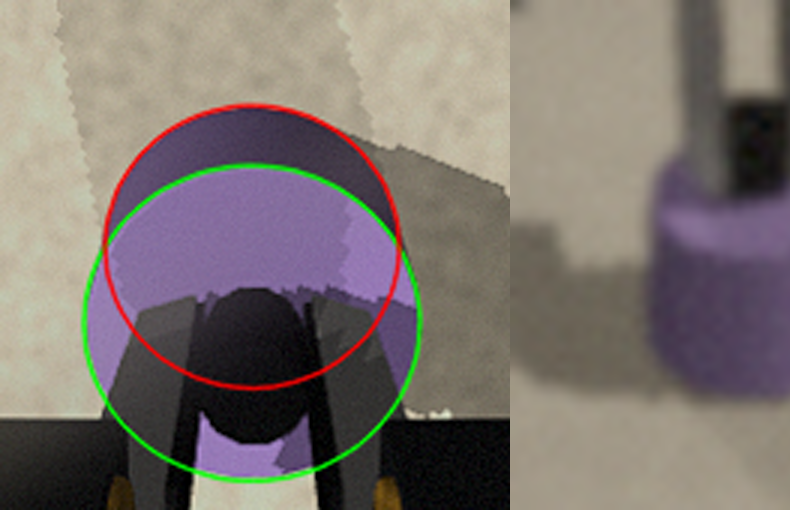

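Both the rim and the roof match the centred, level prediction, so I'm releasing: open in place, then rise.

```bash
python3 -m creep '[[0,0,0,0,0,0,210],[0,0,0,0,0,0,180],[0,0,0,0,0,0,120],[0,0,0,0,0,0,60],[0,0,0,0,0,0,0]]'; python3 -m creep '[[0,0,0,0,0,0,0],[0,0,0,0,0,0,0]]'; python3 -m creep '[[0,-40,0,0,0,0,0],[0,-90,0,0,0,0,0],[0,-130,0,0,0,0,0],[0,-130,0,0,0,0,0]]'
python3 - <<'E'
from h import *
s=snap('wrist','w8.png')
im=s['color'].copy();a=np.linspace(0,2*np.pi,90)
for r,z,col in ((.034,.059,(0,255,0)),(.038,.003,(0,0,255)),(.01,.091,(0,255,0))):
  p=np.array([proj(s,[.586+r*np.cos(t),.031+r*np.sin(t),z]) for t in a]);cv2.polylines(im,[np.int32(p*4)],True,col,1,cv2.LINE_AA,2)
cv2.imwrite('pics/ov8.png',im)
for n in ['tongs_grip','tongs_tips','tongs','rest','cup_center']:
  print(n,[(np.round(d['point'],3).tolist(),round(d['p'],2)) for d in robot.landmark_of(n,'wrist')])
E
```

```text
time: 11.82
tool_pos: [0.5858, 0.0308, 0.0626]
ee_rot: [-1.571, 0.0, -1.121]
wrist_force: [0.2, 0.3, 0.7]
width: 0.054
time: 12.08
tool_pos: [0.5859, 0.0308, 0.063]
ee_rot: [-1.571, -0.0, -1.121]
wrist_force: [0.2, -0.1, -1.4]
width: 0.0743
time: 12.58
tool_pos: [0.5882, 0.0307, 0.198]
ee_rot: [-1.562, -0.005, -1.121]
wrist_force: [0.7, 0.8, 0.2]
width: 0.0943
tongs_grip [([0.585, 0.027, 0.004], 0.17)]
tongs_tips []
tongs []
rest []
cup_center [([0.517, 0.335, 0.037], 0.89)]
```

View pics/ov8.png

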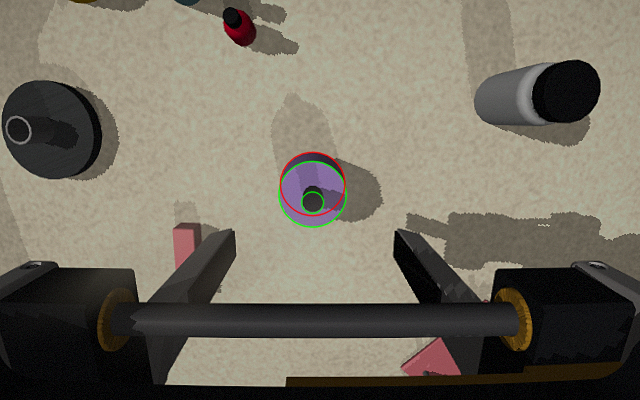

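Run:
```python
from h import *
print(delta([.407,-.26,.22]),robot.get_obs()['joint_positions'])
```

```text
[ 184.5  -28.7 -286.7] [-4.40974936e-02  1.73218071e-01  1.30426361e+00 -6.58449820e-05
  1.66830142e+00  1.07686631e+00]
```

```bash
python3 -m creep '[[30,-5,-48,0,9,0,0],[60,-10,-96,0,18,0,0],[90,-15,-144,0,27,0,0],[120,-20,-192,0,36,0,0],[150,-25,-236,0,45.8,0,0]]'
python3 - <<'E'
from h import *
print(delta([.407,-.26,.22]),robot.get_obs()['joint_positions'],robot.get_obs()['tool_pos'])
E
```

```text
time: 13.5
tool_pos: [0.4369, -0.208, 0.2169]
ee_rot: [-1.573, 0.0, -1.926]
wrist_force: [0.1, -0.6, -0.1]
width: 0.0942
[ 59.2  -3.1 -10. ] [-5.61383045e-01 -6.13542304e-02  1.49853235e+00 -1.32858039e-04
  1.70625048e+00  1.36456441e+00] [ 0.43693218 -0.20796951  0.21690221]
```

```bash
python3 -m creep '[[40,-3,-6,0,0,0,0],[59,-3,-10,0,0,0,0],[59,-3,-10,0,0,0,0],[59,-3,-10,0,0,0,0]]'
python3 - <<'E'
from h import *
np.set_printoptions(precision=4,suppress=True)
s=snap('wrist','w9.png')
for n in ['tongs_grip','tongs_tips','tongs','rest']:
  print(n,[(np.round(d['point'],3).tolist(),round(d['p'],2)) for d in robot.landmark_of(n,'wrist')])
for P in ([.463,-.281,.064],[.369,-.248,.053]): print(proj(s,P))
o=robot.get_obs();np.savez('w9.npz',T=s['T'],fx=s['fx'],fy=s['fy'],cx=s['cx'],cy=s['cy'],k1=s['k1']);print(o['tool_pos'],o['ee_rot'])
E
```

```text
time: 14.0
tool_pos: [0.4091, -0.2582, 0.2203]
ee_rot: [-1.572, 0.001, -1.92]
wrist_force: [-0.0, -0.4, -0.4]
width: 0.0941
tongs_grip []
tongs_tips []
tongs [([0.365, -0.249, 0.048], 0.87)]
rest [([0.462, -0.281, -0.005], 0.92)]
(np.float64(317.1296490635176), np.float64(132.1185182755058))
(np.float64(317.90866738559146), np.float64(221.9674246115814))
[ 0.4094 -0.2582  0.2209] [-1.5709  0.0001 -1.9189]
```

View pics/w9.png

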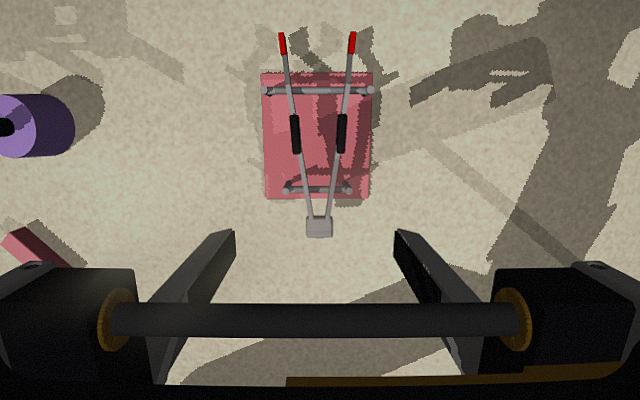

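Run:
```python
from h import *
np.set_printoptions(precision=4,suppress=True)
z=np.load('w9.npz');s={k:z[k] if k=='T' else float(z[k]) for k in z.files}
im=cv2.imread('pics/w9.png');hsv=cv2.cvtColor(im,cv2.COLOR_BGR2HSV)
m=(im.max(2)<50);m[:105]=0;m[165:]=0;m[:,:280]=0;m[:,355:]=0
n,l,st,ce=cv2.connectedComponentsWithStats(m.astype(np.uint8));P=[(st[i].tolist(),ce[i]) for i in range(1,n) if st[i][4]>100];print(P)
m=((hsv[...,1]>190)&((hsv[...,0]<6)|(hsv[...,0]>174)));m[70:]=0
n,l,st,ce=cv2.connectedComponentsWithStats(m.astype(np.uint8));T=[(st[i].tolist(),ce[i]) for i in range(1,n) if st[i][4]>40];print(T)
p=[atz(s,*q[1],.062) for q in P];t=[atz(s,*q[1],.030) for q in T];h=atz(s,319,227,.053)
g=(p[0]+p[1])/2;tt=(t[0]+t[1])/2
print('grip',g,np.linalg.norm(p[0]-p[1]),'tips',tt,np.linalg.norm(t[0]-t[1]),'hinge',h)
d=tt-g;print('yaw',np.arctan2(d[1],d[0]),np.hypot(d[0],d[1]),'yaw2',np.arctan2(*(g-h)[1::-1]), 'perp', [np.arctan2(*(a[0]-a[1])[1::-1]) for a in (p,t)])
print(delta([g[0],g[1],.12]))
```

```text
[([290, 114, 11, 40, 334], array([295.0838, 133.7425])), ([336, 114, 11, 39, 344], array([340.9215, 132.5436]))]
[([279, 32, 8, 23, 131], array([282.2672,  43.4351])), ([348, 32, 8, 22, 130], array([351.6308,  42.3923]))]
grip [ 0.4617 -0.2815  0.062 ] 0.04706047100879121 tips [ 0.5496 -0.3124  0.03  ] 0.07367077996516061 hinge [ 0.363  -0.2471  0.053 ]
yaw -0.3385781327416774 0.09323810831815105 yaw2 -0.3348584880090605 perp [np.float64(1.247298958738532), np.float64(1.2355763205759536)]
[  4.1 100.9  57.1]
```

```bash
python3 -m creep '[[4,20,40,0,-0.8,0,0],[4,60,57,0,-0.8,0,0],[4,100,57,0,-0.8,0,0],[4,100,57,0,-0.8,0,0],[4,100,57,0,-0.8,0,0]]'
python3 - <<'E'
from h import *
s=snap('wrist','w10.png');o=robot.get_obs();print(o['tool_pos'],o['ee_rot'],delta([.4617,-.2815,.034]))
E
```

```text
time: 14.88
tool_pos: [0.462, -0.2825, 0.1227]
ee_rot: [-1.568, -0.001, -1.906]
wrist_force: [0.1, 0.2, -0.9]
width: 0.0941
[ 0.46231036 -0.2828345   0.1235501 ] [-1.56675154e+00 -1.37697063e-03 -1.90605958e+00] [-1.2 89.5 -1.4]
```

View pics/w10.png

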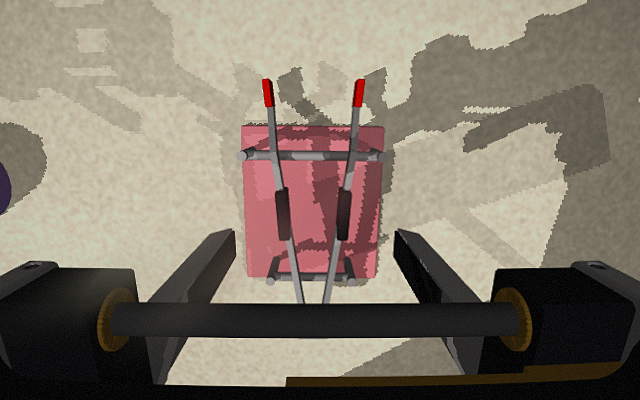

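```bash
python3 -m creep '[[0,30,0,0,0,0,0],[0,60,0,0,0,0,0],[0,80,0,0,0,0,0],[0,86,0,0,0,0,0],[0,86,0,0,0,0,0]]'; python3 -m creep '[[0,0,0,0,0,0,0],[0,0,0,0,0,0,60]]'
python3 - <<'E'
from h import *
s=snap('wrist','w11.png');o=robot.get_obs();print(o['tool_pos'],o['ee_rot'],delta([.4617,-.2815,.034]))
print(proj(s,[.4617,-.2815,.053]))
E
```

```text
time: 15.55
tool_pos: [0.462, -0.2829, 0.0366]
ee_rot: [-1.568, -0.001, -1.906]
wrist_force: [-0.3, -0.5, 0.4]
width: 0.0937
time: 15.8
tool_pos: [0.4618, -0.2828, 0.0363]
ee_rot: [-1.569, -0.001, -1.906]
wrist_force: [0.2, -0.8, 0.5]
width: 0.087
[ 0.46169248 -0.28259405  0.03597838] [-1.56903097e+00 -6.30262883e-04 -1.90638817e+00] [-1.   2.  -0.4]
(np.float64(311.7949534721694), np.float64(255.3026508467292))
```

View pics/w11.png

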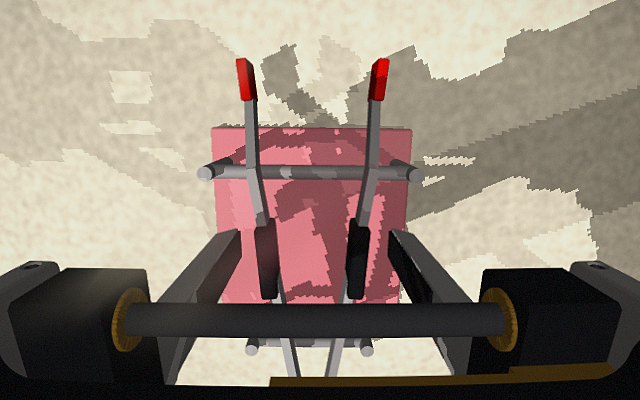

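```bash
python3 -m creep '[[-1,2,0,0,0,0,100],[-1,2,0,0,0,0,100],[-1,2,0,0,0,0,100],[-1,2,0,0,0,0,100]]';  python3 -m creep '[[0,0,0,0,0,0,119],[0,0,0,0,0,0,119],[0,0,0,0,0,0,119]]'
```

```text
time: 16.35
tool_pos: [0.4614, -0.2812, 0.0329]
ee_rot: [-1.571, 0.0, -1.906]
wrist_force: [0.0, 0.8, 0.0]
width: 0.057
time: 16.73
tool_pos: [0.4614, -0.2812, 0.0329]
ee_rot: [-1.571, 0.0, -1.906]
wrist_force: [-0.1, 0.3, -0.5]
width: 0.0506
```

```bash
python3 -m creep '[[0,0,0,0,0,0,122],[0,-5,0,0,0,0,122],[0,-15,0,0,0,0,122],[0,-30,0,0,0,0,122],[0,-50,0,0,0,0,122]]';  python3 -m creep '[[0,-20,0,0,0,0,122],[0,-40,0,0,0,0,122],[0,-60,0,0,0,0,122],[0,-80,0,0,0,0,122],[0,-80,0,0,0,0,122]]'
python3 - <<'E'
from h import *
s=snap('wrist','w12.png')
t=snap('scene','s12.png')
cv2.imwrite('pics/s12c.png',cv2.resize(t['color'][110:220,160:280],None,fx=5,fy=5,interpolation=cv2.INTER_CUBIC))
o=robot.get_obs();print(o['tool_pos'],o['ee_rot'],o['width'],o['joint_positions'])
E
```

```text
time: 17.35
tool_pos: [0.4615, -0.2813, 0.0843]
ee_rot: [-1.571, -0.0, -1.906]
wrist_force: [-0.0, -0.7, -0.7]
width: 0.0491
time: 17.98
tool_pos: [0.4627, -0.2822, 0.1663]
ee_rot: [-1.565, -0.002, -1.906]
wrist_force: [-0.0, 0.6, -1.6]
width: 0.0491
[ 0.46146407 -0.28126887  0.16325956] [-1.57018748e+00 -2.74504658e-04 -1.90641700e+00] 0.04890198012119243 [-6.52263757e-01  7.74674476e-02  1.46471383e+00 -7.13055122e-05
  1.59874733e+00  1.25415115e+00]
```

View pics/w12.png

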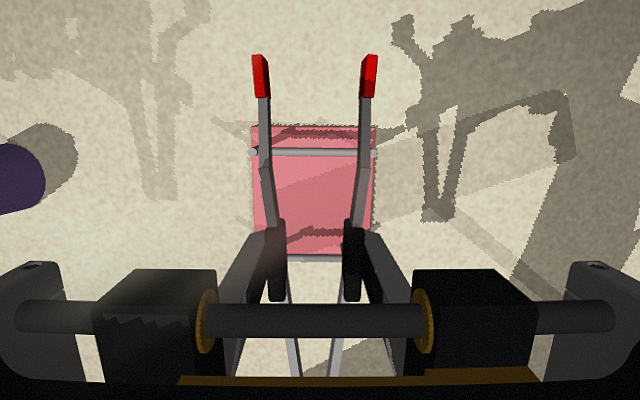

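View pics/s12c.png

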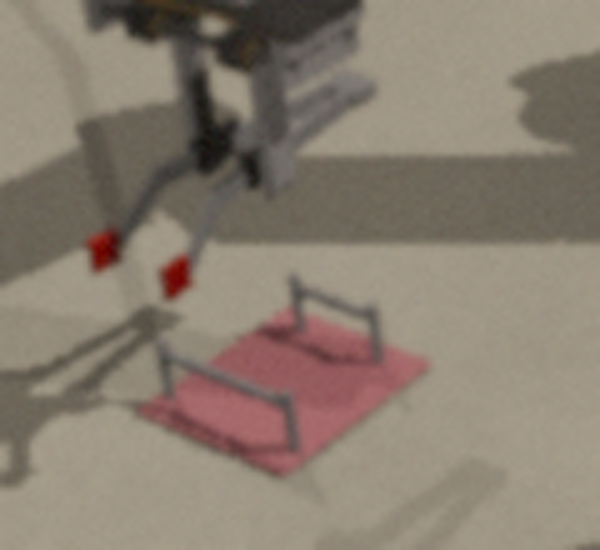

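Run:
```python
from h import *
np.set_printoptions(precision=4,suppress=True)
s=snap('top','t13.png')
cv2.imwrite('pics/t13c.png',cv2.resize(s['color'][190:250,215:275],(600,600),interpolation=cv2.INTER_CUBIC))
for n in ['cup_center','cup','plate_top']:print(n,[(np.round(d['point'],4),round(d['p'],2)) for d in robot.landmark_of(n,'top')])
print(proj(s,[.517,.333,.052]),proj(s,[.515,.327,.02]))
o=robot.get_obs();M=R.from_euler('xyz',o['ee_rot']).as_matrix()
w=snap('wrist')
c=o['tool_pos']+M@np.array([0,-.019+.031-.011,.093]);print('tips mid-top pred',proj(w,c))
```

```text
cup_center [(array([0.5159, 0.337 , 0.0353]), 0.41)]
cup [(array([0.5161, 0.3331, 0.0245]), 0.68)]
plate_top [(array([0.5145, 0.3243, 0.0191]), 0.76)]
(np.float64(239.9508283329232), np.float64(219.94448193282142)) (np.float64(244.67895925338237), np.float64(220.91158667710877))
tips mid-top pred (np.float64(313.7848703820405), np.float64(77.27783501533978))
```

View pics/t13c.png

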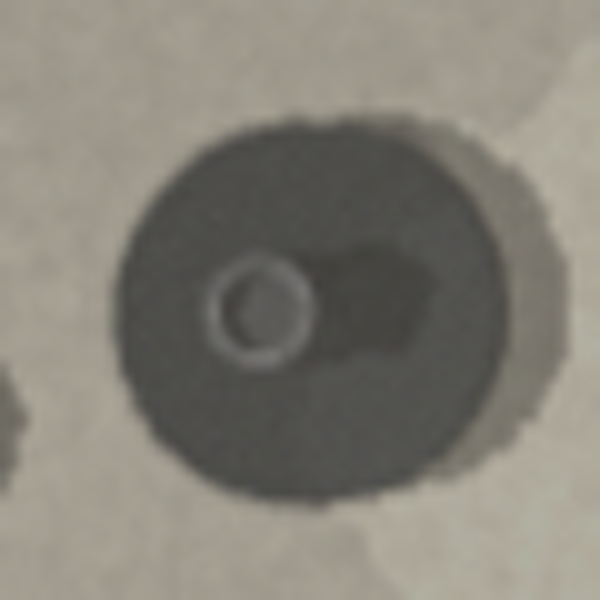

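Run:
```python
from h import *
print(delta([.4344,.2874,.163]), R.from_euler('xyz',robot.get_obs()['ee_rot']).inv().as_matrix()@(R.from_euler('xyz',[-np.pi/2,0,.5-np.pi/2]).as_matrix()))
print(np.degrees((R.from_euler('xyz',robot.get_obs()['ee_rot']).inv()*R.from_euler('xyz',[-np.pi/2,0,.5-np.pi/2])).as_rotvec()))
```

```text
[-5.278e+02 -4.000e-01 -2.123e+02] [[ 6.70725866e-01  5.49998341e-04 -7.41705137e-01]
 [-1.67708443e-03  9.99998293e-01 -7.75060703e-04]
 [ 7.41703445e-01  1.76375540e-03  6.70725644e-01]]
[  0.08193999 -47.8768382   -0.07187884]
```

```bash
python3 -m creep '[[-30,0,-12,0,-3,0,122],[-70,0,-28,0,-7,0,122],[-112,0,-45,0,-11,0,122],[-154,0,-62,0,-15,0,122],[-196,0,-79,0,-19,0,122]]'
python3 - <<'E'
from h import *
print(delta([.4344,.2874,.163]))
print(np.degrees((R.from_euler('xyz',robot.get_obs()['ee_rot']).inv()*R.from_euler('xyz',[-np.pi/2,0,.5-np.pi/2])).as_rotvec()))
E
```

```text
time: 18.95
tool_pos: [0.451, -0.0687, 0.1625]
ee_rot: [-1.571, 0.0, -1.573]
wrist_force: [-0.7, 0.0, -0.2]
width: 0.0491
[-356.1   -0.4  -17.3]
[ 1.81423839e-02 -2.87659503e+01 -1.90744418e-02]
```

```bash
python3 -m creep '[[-42,0,-2,0,-3.5,0,122],[-84,0,-4,0,-7,0,122],[-126,0,-6,0,-10.5,0,122],[-168,0,-8,0,-14,0,122],[-210,0,-10,0,-17.5,0,122]]'
python3 - <<'E'
from h import *
print(delta([.4344,.2874,.163]))
print(np.degrees((R.from_euler('xyz',robot.get_obs()['ee_rot']).inv()*R.from_euler('xyz',[-np.pi/2,0,.5-np.pi/2])).as_rotvec()))
E
```

```text
time: 19.58
tool_pos: [0.4418, 0.1412, 0.1625]
ee_rot: [-1.571, -0.0, -1.267]
wrist_force: [0.8, -0.2, -0.9]
width: 0.0491
[-141.8   -0.5   36.6]
[ 2.82265333e-02 -1.12597210e+01  4.26839072e-03]
```

```bash
python3 -m creep '[[-42,0,11,0,-3.5,0,122],[-84,0,22,0,-7,0,122],[-115,0,30,0,-10,0,122],[-135,0,35,0,-11.3,0,122],[-142,0,37,0,-11.3,0,122]]'; python3 -m creep '[[0,0,0,0,0,0,122],[0,0,0,0,0,0,122]]'
python3 - <<'E'
from h import *
print(delta([.4344,.2874,.163]))
s=snap('wrist','w14.png')
o=robot.get_obs();print(o['tool_pos'],o['ee_rot'],proj(s,[.516,.332,.052]),[(d['point'],d['p']) for d in robot.landmark_of('cup_center','wrist')])
E
```

```text
time: 20.2
tool_pos: [0.435, 0.2873, 0.1623]
ee_rot: [-1.572, -0.0, -1.071]
wrist_force: [0.1, -0.8, -1.7]
width: 0.049
time: 20.45
tool_pos: [0.4356, 0.2856, 0.1629]
ee_rot: [-1.571, -0.001, -1.073]
wrist_force: [0.0, 0.3, -1.3]
width: 0.049
[-2.1 -0.1 -0.2]
[0.43559419 0.28560143 0.16292544] [-1.57102269e+00 -3.41715162e-04 -1.07343042e+00] (np.float64(311.12708888751575), np.float64(93.49512587196581)) [([0.5134, 0.3355, 0.0363], 0.97)]
```

View pics/w14.png

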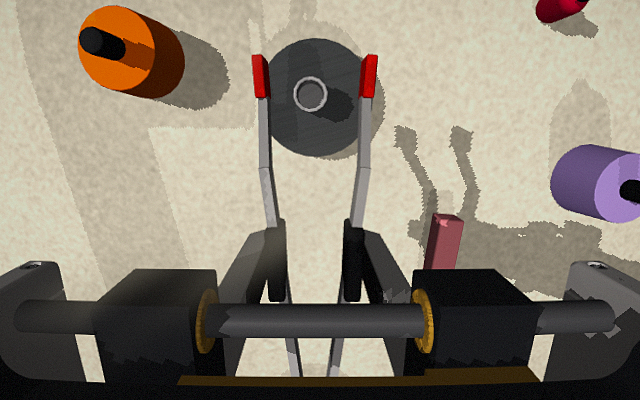

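Run:
```python
from h import *
np.set_printoptions(precision=4,suppress=True)
s=snap('wrist');im=s['color']
g=cv2.cvtColor(im,cv2.COLOR_BGR2GRAY)
c=g[70:120,285:340];b=(c>110).astype(np.uint8)
n,l,st,ce=cv2.connectedComponentsWithStats(b)
for i in range(1,n):
  if st[i][4]>60:print(st[i],ce[i])
i=1+np.argmax(st[1:,4]);h=cv2.convexHull(np.argwhere(l==i)[:,::-1].astype(np.int32));e=cv2.fitEllipse(h);print(e)
p=(e[0][0]+285,e[0][1]+70);C=atz(s,*p,.052);print(p,C)
o=robot.get_obs();M=R.from_euler('xyz',o['ee_rot']).as_matrix();print('cup in tool mm',1000*M.T@(C-o['tool_pos']))
cv2.imwrite('pics/c14.png',cv2.resize(im[40:140,240:390],None,fx=5,fy=5,interpolation=cv2.INTER_CUBIC))
```

```text
[  8   7  34  35 300] [25.8567 23.8833]
((24.904460906982422, 23.789705276489258), (33.85235595703125, 34.745243072509766), 175.54808044433594)
(309.9044609069824, 93.78970527648926) [0.5154 0.3329 0.052 ]
cup in tool mm [ -3.3887 111.064   92.557 ]
```

View pics/c14.png

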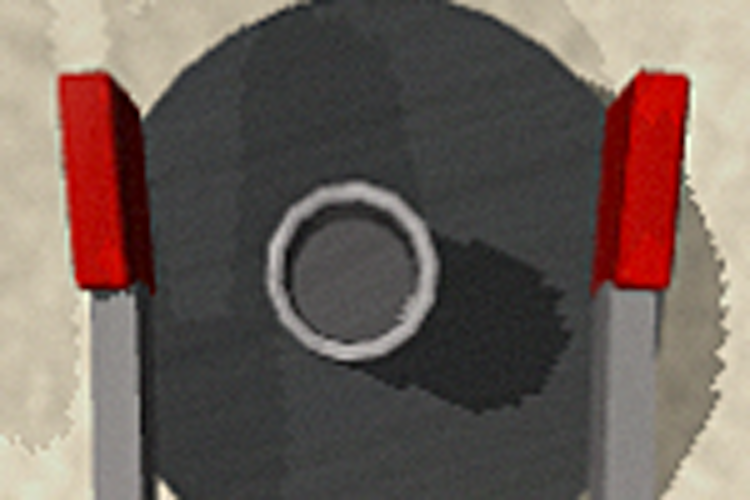

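```bash
python3 -m creep '[[-2,15,0,0,0,0,122],[-3.5,35,0,0,0,0,122],[-3.5,55,0,0,0,0,122],[-3.5,62,0,0,0,0,122],[-3.5,62,0,0,0,0,122]]'; python3 -m creep '[[0,0,0,0,0,0,122]]'
python3 - <<'E'
from h import *
np.set_printoptions(precision=4,suppress=True)
s=snap('wrist');im=s['color']
o=robot.get_obs();M=R.from_euler('xyz',o['ee_rot']).as_matrix();C=np.array([.5154,.3329,.052]);print(o['tool_pos'],'cup in tool mm',1000*M.T@(C-o['tool_pos']),proj(s,C))
u,v=proj(s,C);cv2.circle(im,(int(u),int(v)),1,(0,255,0),-1)
cv2.imwrite('pics/c15.png',cv2.resize(im[20:160,220:410],None,fx=4,fy=4,interpolation=cv2.INTER_CUBIC))
E
```

```text
time: 21.22
tool_pos: [0.4333, 0.2892, 0.1001]
ee_rot: [-1.572, -0.0, -1.072]
wrist_force: [-0.1, 0.6, -1.2]
width: 0.049
time: 21.35
tool_pos: [0.4343, 0.2898, 0.1018]
ee_rot: [-1.569, -0.0, -1.072]
wrist_force: [-0.0, -0.5, -1.1]
width: 0.0492
[0.4344 0.2898 0.102 ] cup in tool mm [ 0.8793 50.1517 91.602 ] (np.float64(315.2359910759782), np.float64(88.12864274844216))
```

View pics/c15.png

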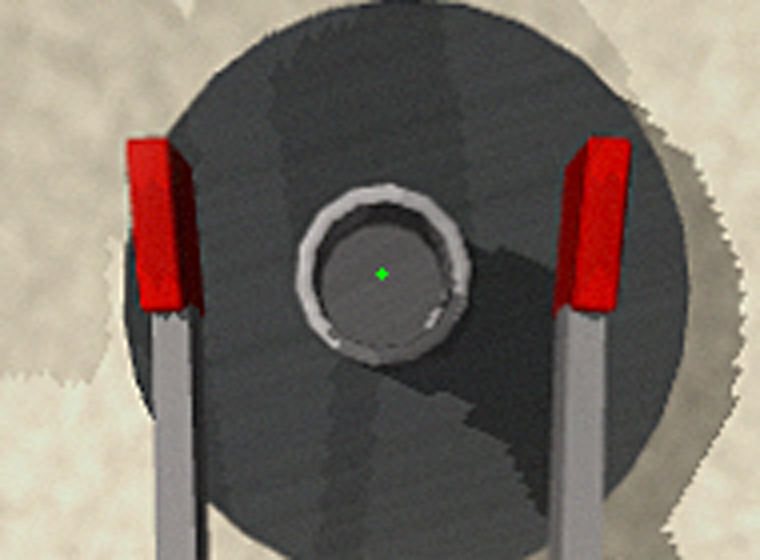

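```bash
python3 -m creep '[[0.5,12,0,0,0,0,122],[0.5,27,0,0,0,0,122],[0.5,42,0,0,0,0,122],[0.5,52,0,0,0,0,122],[0.5,52,0,0,0,0,122]]'; python3 -m creep '[[0,0,0,0,0,0,122]]'
python3 - <<'E'
from h import *
np.set_printoptions(precision=4,suppress=True)
s=snap('wrist');im=s['color']
o=robot.get_obs();M=R.from_euler('xyz',o['ee_rot']).as_matrix();C=np.array([.5154,.3329,.052]);print(o['tool_pos'],'cup in tool mm',1000*M.T@(C-o['tool_pos']),o['wrist_force'])
cv2.imwrite('pics/c16.png',cv2.resize(im[20:160,220:410],None,fx=4,fy=4,interpolation=cv2.INTER_CUBIC))
t=snap('scene','s16.png');cv2.imwrite('pics/s16c.png',cv2.resize(t['color'][165:255,350:450],None,fx=6,fy=6,interpolation=cv2.INTER_CUBIC))
E
```

```text
time: 22.02
tool_pos: [0.4331, 0.2886, 0.0474]
ee_rot: [-1.574, -0.0, -1.072]
wrist_force: [-0.0, -0.5, -1.0]
width: 0.0492
time: 22.15
tool_pos: [0.4343, 0.2893, 0.0493]
ee_rot: [-1.57, -0.0, -1.072]
wrist_force: [0.5, -0.4, -0.2]
width: 0.049
[0.4345 0.2893 0.0496] cup in tool mm [ 0.3887 -2.3071 91.8743] [ 0.0039  0.4932 -1.2196]
```

View pics/c16.png

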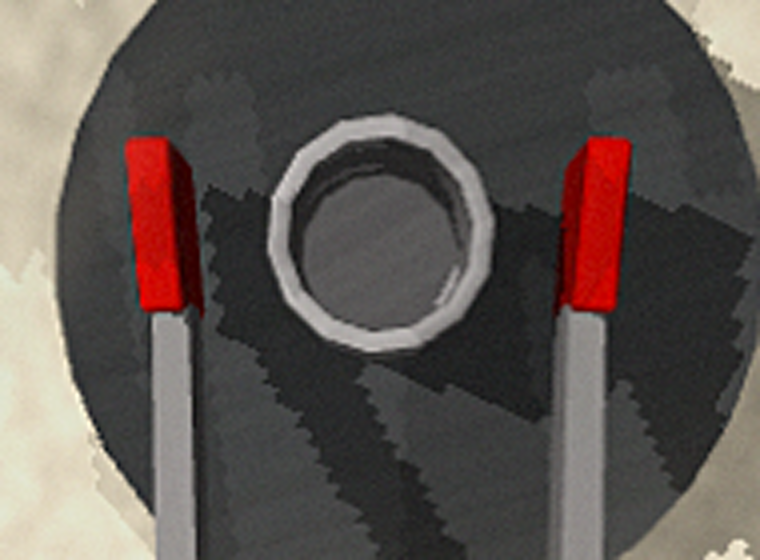

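View pics/s16c.png

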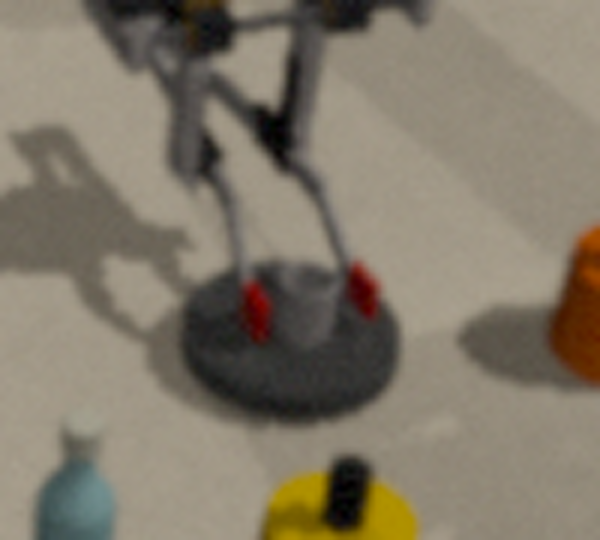

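```bash
python3 -m creep '[[0,0.5,-1,0,0,0,130],[0,0.5,-1,0,0,0,138],[0,0.5,-1,0,0,0,146],[0,0.5,-1,0,0,0,152],[0,0.5,-1,0,0,0,158]]'; python3 -m creep '[[0,0,0,0,0,0,170],[0,0,0,0,0,0,200],[0,0,0,0,0,0,255],[0,0,0,0,0,0,255]]'
python3 - <<'E'
from h import *
np.set_printoptions(precision=4,suppress=True)
s=snap('wrist');im=s['color']
o=robot.get_obs();print(o['tool_pos'],o['wrist_force'],o['width'])
cv2.imwrite('pics/c17.png',cv2.resize(im[20:160,220:410],None,fx=4,fy=4,interpolation=cv2.INTER_CUBIC))
E
```

```text
time: 22.88
tool_pos: [0.4332, 0.2886, 0.0485]
ee_rot: [-1.571, -0.0, -1.072]
wrist_force: [0.2, 0.6, -1.6]
width: 0.0361
time: 23.38
tool_pos: [0.4332, 0.2886, 0.0484]
ee_rot: [-1.571, -0.0, -1.072]
wrist_force: [0.4, 0.4, -0.8]
width: 0.0359
[0.4332 0.2886 0.0484] [ 0.0471 -0.613  -0.2045] 0.03636167028476686
```

View pics/c17.png

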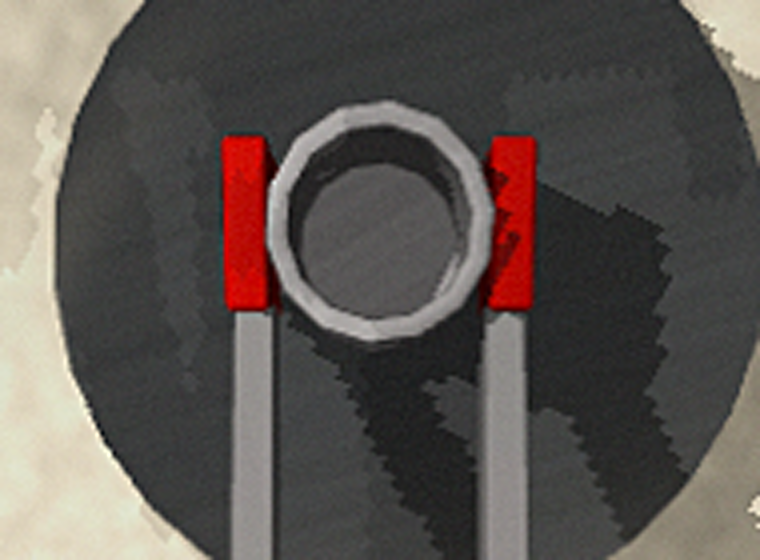

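```bash
python3 -m creep '[[0,-2,0,0,0,0,255],[0,-6,0,0,0,0,255],[0,-12,0,0,0,0,255],[0,-18,0,0,0,0,255],[0,-25,0,0,0,0,255]]'; python3 -m creep '[[0,-8,0,0,0,0,255],[0,-17,0,0,0,0,255],[0,-26,0,0,0,0,255],[0,-34,0,0,0,0,255],[0,-40,0,0,0,0,255]]';python3 -m creep '[[0,-8,0,0,0,0,255],[0,-17,0,0,0,0,255],[0,-26,0,0,0,0,255],[0,-32,0,0,0,0,255],[0,-35,0,0,0,0,255]]';python3 -m creep '[[0,0,0,0,0,0,255],[0,0,0,0,0,0,255],[0,0,0,0,0,0,255]]'
python3 - <<'E'
from h import *
np.set_printoptions(precision=4,suppress=True)
s=snap('wrist','w18.png');im=s['color']
o=robot.get_obs();print(o['tool_pos'],o['wrist_force'],o['width'])
a=cv2.resize(im[20:160,220:410],None,fx=2,fy=2,interpolation=cv2.INTER_CUBIC)
t=snap('scene','s18.png');b=cv2.resize(t['color'][145:215+10,350:450],None,fx=3.5,fy=3.5,interpolation=cv2.INTER_CUBIC)
cv2.imwrite('pics/c18.png',np.hstack([a,b]))
print([(d['point'],d['p']) for c in('wrist','scene') for d in robot.landmark_of('cup',c)])
print('cover',[(d['point'],d['p']) for d in robot.landmark_of('cover','scene')])
E
```

```text
time: 24.05
tool_pos: [0.4332, 0.2886, 0.074]
ee_rot: [-1.571, -0.0, -1.072]
wrist_force: [-0.3, 0.2, -1.7]
width: 0.0365
time: 24.68
tool_pos: [0.4333, 0.2887, 0.1141]
ee_rot: [-1.57, -0.0, -1.072]
wrist_force: [0.3, -0.1, -1.1]
width: 0.0365
time: 25.3
tool_pos: [0.4333, 0.2887, 0.149]
ee_rot: [-1.57, -0.0, -1.072]
wrist_force: [-0.3, -0.0, -1.9]
width: 0.0366
time: 25.68
tool_pos: [0.433, 0.2885, 0.148]
ee_rot: [-1.572, -0.0, -1.072]
wrist_force: [0.1, -0.5, -1.7]
width: 0.0366
[0.433  0.2885 0.1481] [ 0.1367 -0.4521 -1.5668] 0.03665153323496355
[([0.5181, 0.3322, 0.1156], 0.92), ([0.5154, 0.3307, 0.1248], 0.63)]
cover [([0.5836, 0.0333, 0.0035], 0.71), ([0.4729, 0.4927, 0.0007], 0.62), ([0.6939, 0.3585, 0.0022], 0.6)]
```

View pics/c18.png

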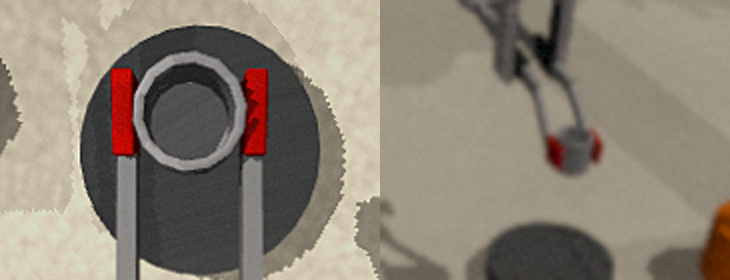

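View pics/s18.png

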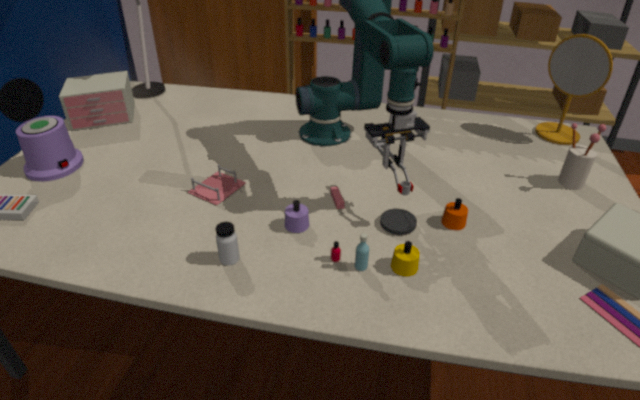

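```bash
python3 -m creep '[[0,0,0,0,0,0,255],[0,0,0,0,0,0,255],[0,0,0,0,0,0,255],[0,0,0,0,0,0,255],[0,0,0,0,0,0,255]]'
python3 - <<'E'
from h import *
np.set_printoptions(precision=4,suppress=True)
s=snap('wrist','w19.png')
a=cv2.imread('pics/w18.png')[20:160,220:410];print(np.abs(a.astype(int)-s['color'][20:160,220:410]).mean())
snap('scene')
for n in ['buffer','polish','remover','spray']:print(n,[(np.round(d['point'],3),round(d['p'],2)) for d in robot.landmark_of(n,'scene')][:1])
print(robot.close_job())
E
```

```text
time: 26.55
tool_pos: [0.4331, 0.2886, 0.1484]
ee_rot: [-1.571, -0.0, -1.072]
wrist_force: [0.3, 0.2, -1.6]
width: 0.0365
3.6314285714285712
buffer [(array([0.439, 0.127, 0.001]), 0.6)]
polish [(array([0.437, 0.126, 0.002]), 0.72)]
remover [(array([ 0.769, -0.116,  0.002]), 0.62)]
spray [(array([ 0.723,  0.24 , -0.   ]), 0.67)]
the job is handed in; nothing more can be done
None
```

The job is done and handed in at about 27 s: the cup is up in the tongs' red tips and the gripper is still holding the tongs squeezed. Handing in gave no verdict.

- **Cover:** I lifted the lilac cover by its knob, set it on the stand and let go. The wrist picture matched the outlines expected for a level, centred cover to about 1 mm.
- **Cup:** I took the tongs from their rest, closed the tips on the cup and raised it 100 mm straight up. It looked upright and had not moved between the tips. The gripper opening stayed steady at 36.5 mm, slightly under the 38 mm expected, and the force reading matched the weight of tongs plus cup. The robot itself never touched the cup.
- **Bystanders:** The buffer, remover and spray were found where they started, within a few mm. In the last check the network placed the red bottle on the buffer's position, which looks like a misdetection. The picture taken after the lift shows it standing in its old place.
- **Other disagreement:** The network put the raised cup's underside at 116 mm from the wrist camera and 125 mm from the scene camera. The arm's own travel puts it at about 120 mm.

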